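# Snap the upholstery hand tools into the spring clip rack

### The job

Put the hand tools away in the spring clip rack: the ripping chisel only lies loosely on top of its clips, so press it down until it is fully home, and lay the staple lifter from the bench across the empty pair of clips and press it fully home too, its handle centred on the two clips. The third tool is already clipped in: leave it in its clips, and finish with all three tools home.

Things in the scene. Friction and masses are not known exactly. Their poses are not given: they have to be found in the camera images.
- lifter_mid (a point): Middle of the handle of the staple lifter, 174 mm long: round yellow handle (98 mm long, 24 to 25 mm diameter, 20 mm at the ends), thin bent steel blade. At first it lies on the bench left of the rack, this point 12.5 mm above the bench and 38 mm from the tool's mid-length. y axis along the handle to the blade, x across, z up. 80 g; balances about here.
- ripping_chisel_mid (a point): Middle of the handle of the ripping chisel, 187 mm long: round wooden handle 100 mm long, 26 mm diameter, rounded at the ends, brass collar, steel shank, flat 19 mm blade. At first it lies on the lips of its two clips (bay_chisel), about 19 mm higher than when home. y axis along the handle to the blade. 100 g.
- tack_punch_mid (a point): Middle of the handle of the tack punch, 138 mm long: round dark wooden handle 100 mm long, 25 mm diameter, short round steel rod. It is already snapped home in bay_punch and stays there. y axis along the handle to the rod.
- bay_free_seat (a point): Home point: where the middle of the handle lies when a tool is snapped fully home in the empty bay, about 39 mm above the bench. x along the tool (away from the robot, within 0.25 rad), y across, z up. The staple lifter belongs here, blade either way. Which of the three bays is empty varies.
- bay_chisel_seat (a point): Home point: where the middle of the handle lies when a tool is snapped fully home in the chisel's bay, about 39 mm above the bench. x along the tool (away from the robot, within 0.25 rad), y across, z up. 
- bay_punch_seat (a point): Home point: where the middle of the handle lies when a tool is snapped fully home in the punch's bay, about 39 mm above the bench. x along the tool (away from the robot, within 0.25 rad), y across, z up. Already filled.
- rack: Plywood board 118 mm (x) by 300 mm (y) by 12 mm, fixed to the bench, origin under its middle. Three equal bays stand on it, 90 mm apart along its y. Its place and yaw vary.
- bay_free: The empty bay; origin in the middle of its underside. A black block 78 mm (x) by 46 mm (y), 7 mm thick, with two spring clips 12 mm wide at x = +26 and -26 mm, so 40 mm is free between them. Each clip: two sprung upright jaws, 36 mm outside to outside, tops 39 mm above the origin. Home point 26.5 mm above the origin.
- bay_chisel: The chisel's bay, same as the empty one. The round lips at the jaws' tops stand 18 mm apart, their centres 9 mm above the home point; a handle laid across them rests about 19 mm above home. Pressing down with 10 to 15 N on the middle of the handle, between the clips, spreads the jaws and snaps it in against the clips' floor.

How it is judged (in metres and radians):
At the end, for the whole second after the job is handed in: All three tools are home, the staple lifter in the bay that was empty: the middle of each handle at most 4 mm above or 6 mm below its bay's home point, within 6 mm sideways and 20 mm along the tool, parallel to the bay within 0.15 rad, and at rest (z of lifter_mid in the frame of bay_free_seat between -0.006 and 0.004 m and x of lifter_mid in the frame of bay_free_seat between -0.02 and 0.02 m and y of lifter_mid in the frame of bay_free_seat between -0.006 and 0.006 m and angle between the y axis of lifter_mid and the x axis of bay_free_seat, either way round below 0.15 rad and z of ripping_chisel_mid in the frame of bay_chisel_seat between -0.006 and 0.004 m and x of ripping_chisel_mid in the frame of bay_chisel_seat between -0.02 and 0.02 m and y of ripping_chisel_mid in the frame of bay_chisel_seat between -0.006 and 0.006 m and angle between the y axis of ripping_chisel_mid and the x axis of bay_chisel_seat, either way round below 0.15 rad and z of tack_punch_mid in the frame of bay_punch_seat between -0.006 and 0.004 m and x of tack_punch_mid in the frame of bay_punch_seat between -0.02 and 0.02 m and y of tack_punch_mid in the frame of bay_punch_seat between -0.006 and 0.006 m and angle between the y axis of tack_punch_mid and the x axis of bay_punch_seat, either way round below 0.15 rad and linear speed of each of staple_lifter, ripping_chisel below 0.02 m/s); the robot touches nothing.
It fails at once if the tack punch comes out of its clips (z of tack_punch_mid in the frame of bay_punch_seat above 0.01 m).
It also fails if it takes over 54 s, if anything falls off the work surface, if the arm or the gripper's body presses on something with over 40 N, if the wrist force passes 120 N, or if a joint passes its speed limit or range.

### The arm

A 7-joint arm with a two-finger parallel gripper is mounted at the origin on the work surface; the furniture and walls round the work are solid. World frame = base frame: x ahead of the robot, y to its left, z up, the work surface at z = 0. Lengths are in mm, angles in rad, forces in N, time in s.
With the tool pointing down it reaches from about 425 to 875 mm from the base axis. Payload 4.7 kg.
Tool frame: the origin (TCP) lies between the finger pads; the fingertips stand 25 mm ahead of it and the grasp point (between the pads) lies 6 mm ahead of it; z points along the fingers, y is the line along which they close (so a half turn about z gives the same grasp; the last joint's range is limited). The gripper opens to 85 mm and grips with 20 to 120 N. Pads are 22 mm wide; open, the fingers measure 114 mm over their backs; the gripper's body (76 mm by 85 mm) begins 54 mm behind the grasp point. The pads swing forward as they close: fully open they stand 13 mm farther back than shut.
Start: joints at [1.164, 0.321, -0.07, 1.45, 0.023, 1.371, -0.057], TCP at [265.502, -593.322, 256.349] pointing down, gripper open.
Joint ranges: [-2.86, 2.86], [-0.3, 2.09], [-1.38, 1.24], [0.06, 2.45], [-1.56, 4.7], [0.09, 2.05], [-2.69, 2.69]. Speed limits (rad/s): [2.57, 2.57, 3.14, 3.14, 3.14, 3.14, 3.14].

### API

Orientations are given as a 3x3 rotation matrix whose columns are the frame's x, y, z axes.
In Python, from station import ctrl, fingers, planner, camera, masks_of gives the robot as it stands. Calls block until the motion is done:
- ctrl.move_pose(position, orientation): joint-space move of the TCP to a pose.
- ctrl.move_l(position, velocity=150, orientation=None): straight line of the TCP; orientation=None keeps the orientation; velocity is the mean speed in mm/s.
- ctrl.move_joints(angles): joint-space move.
- fingers.gripper_open() and fingers.gripper_close(): open the fingers fully, or close them until they stop; the grip force is fixed at half the most.
- ctrl.sleep(seconds).
- planner.ik(position, orientation): joint angles nearest the present ones, or None.
- ctrl.sense(): the state.
- camera(name): name is "scene" or "top" or "wrist"; returns a dict with "img" (420x560x3 uint8, red, green, blue), "camera_matrix" (3x3 intrinsics, pixels), "R" (3x3) and "t" (3): a world point X has camera coordinates R X + t; the wrist camera has in their place "tool_from_camera" (4x4, takes a point from camera to tool coordinates, whose origin is the TCP and whose axes are the flange's). Camera axes: x right, y down, z forward; pixel columns grow to the right and rows downward; lengths in mm; the calibration is good to about 2 mm. A picture is of the moment at which its call begins: read the wrist's pose just before it. There is no depth.
A pose or a line that the arm cannot do raises ctrl.PlanningError and nothing moves.
- ctrl.close_job(): hands the job in; it is judged then, once.
Trained networks look in a picture, given as the dict that the camera call returned (one of the last four; its "shot" number tells which), for a name from the list of things; names that differ only in an ending like _2 or _b are one class to them, and where a whole thing is asked for, a point or a joint stands for the part that bears it (a point fixed in the world has none). Each returns a list of dicts, best first, with "score" (0 to 1); they miss things now and then, are a little off and sometimes report something else, mostly with a low value. They report only what shows in the picture. A call takes as long as a camera call.
- masks_of(thing, picture): "mask" (420x560 bool, what is visible of it) and "pixel" ([column, row] in pixels, amid what is visible of it).
The state is a dict: "t": time; "joint_positions": joint angles; "qvel": joint speeds; "effort": joint torques, N m; "tcp_pos": TCP position; "tcp_rot": TCP orientation; "contact_force": force on the tool from outside, world axes, zero at the start; "moment": the same for the moment, N m; "finger_gap": finger opening in mm; "finger_force": force on a finger pad.
Only numpy, scipy, OpenCV 4.12 (cv2) and the standard library are available. Lean on these libraries where they do the work, as an engineer would, in place of code of your own. Each camera call takes 0.05 s, during which the arm holds its last target. There are 200 camera calls.

## Working session

There is one attempt and no reset: what is moved stays moved. The work goes in short steps, each a Python script; the robot and the scene stay as the last script left them, time stands still between calls to the robot, and variables do not carry over. Pictures are saved under pics/ and viewed, at most 10 in all, crops included, and the job is handed in when it is done.

```bash
mkdir -p pics; ls; cat > h.py <<'E'
import numpy as np, cv2
from station import ctrl, fingers, planner, camera, masks_of
def save(p,n): cv2.imwrite('pics/'+n,p["img"][:,:,::-1])
def ray(p,uv):
    "origin, dir in world"
    d=np.linalg.inv(p["camera_matrix"])@np.array([uv[0],uv[1],1.])
    R=np.array(p["R"]);t=np.array(p["t"])
    return -R.T@t, R.T@d
def at_z(p,uv,z):
    o,d=ray(p,uv); return o+d*(z-o[2])/d[2]
def wrist():
    s=ctrl.sense(); p=camera("wrist"); T=np.array(p["tool_from_camera"])
    Rw=np.array(s["tcp_rot"])@T[:3,:3]; o=np.array(s["tcp_rot"])@T[:3,3]+s["tcp_pos"]
    p["R"]=Rw.T; p["t"]=-Rw.T@o
    return p
def tri(rays):
    A=np.zeros((3,3));b=np.zeros(3)
    for o,d in rays:
        d=d/np.linalg.norm(d);P=np.eye(3)-np.outer(d,d);A+=P;b+=P@o
    x=np.linalg.solve(A,b)
    return x
E
python3 - <<'E'
from h import *
print(ctrl.sense()["t"],ctrl.sense()["tcp_rot"])
for c in("top","scene"):
    p=camera(c);save(p,c+'0.png');o,_=ray(p,(0,0));print(c,o)
    for n in("lifter_mid","ripping_chisel_mid","tack_punch_mid","rack","bay_free","bay_chisel"):
        for m in masks_of(n,p)[:2]:
            M=m["mask"].astype(np.uint8);r=cv2.minAreaRect(cv2.findNonZero(M))
            print(n,round(m["score"],2),np.round(m["pixel"]),M.sum(),np.round(r[0]),np.round(r[1]),round(r[2]),at_z(p,r[0],20).round())
E
```

```text
pics
0.0 [[ 9.12754228e-01  4.08508325e-01 -8.17260831e-04]
 [ 4.08509140e-01 -9.12752595e-01  1.72714781e-03]
 [-4.04026878e-05 -1.91031998e-03 -9.99998175e-01]]
top [291.12793262  70.82120168 925.65701138]
lifter_mid 0.92 [160. 249.] 576 [166. 241.] [11. 78.] 34 [439. 313.  20.]
ripping_chisel_mid 0.94 [389. 164.] 736 [387. 155.] [80. 13.] 77 [ 593. -208.   20.]
tack_punch_mid 0.67 [349. 178.] 490 [349. 176.] [57. 12.] 80 [ 550. -114.   20.]
rack 0.85 [338. 191.] 4430 [349. 187.] [ 52. 133.] 82 [ 523. -108.   20.]
bay_free 0.75 [310. 191.] 676 [310. 191.] [34. 20.] 81 [522. -20.  20.]
bay_chisel 0.65 [382. 181.] 339 [383. 182.] [35. 15.] 62 [ 528. -189.   20.]
scene [ 42.06718419 599.45483663 588.07326826]
lifter_mid 0.62 [220. 322.] 548 [218. 308.] [68. 13.] 79 [422. 329.  20.]
ripping_chisel_mid 0.9 [326. 163.] 342 [319. 158.] [55.  9.] 18 [ 606. -250.   20.]
ripping_chisel_mid 0.29 [328. 172.] 320 [330. 173.] [29. 13.] 21 [ 530. -196.   20.]
tack_punch_mid 0.66 [314. 182.] 261 [308. 178.] [46.  9.] 24 [ 560. -136.   20.]
rack 0.76 [308. 206.] 1560 [311. 195.] [39. 97.] 52 [508. -76.  20.]
bay_free 0.81 [291. 205.] 560 [295. 202.] [34. 22.] 25 [521. -25.  20.]
bay_chisel 0.74 [220. 320.] 526 [218. 308.] [68. 13.] 81 [422. 329.  20.]
bay_chisel 0.72 [328. 172.] 357 [330. 173.] [30. 14.] 19 [ 532. -198.   20.]
```

View pics/top0.png

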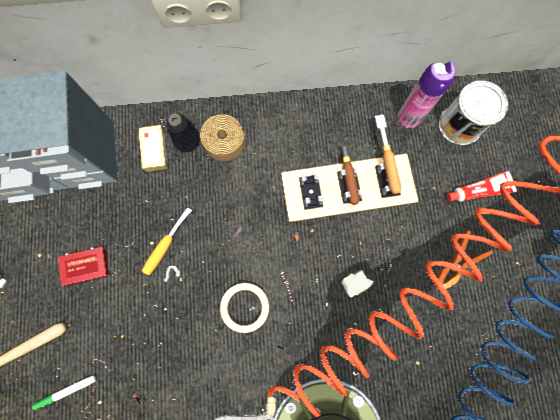

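View pics/scene0.png

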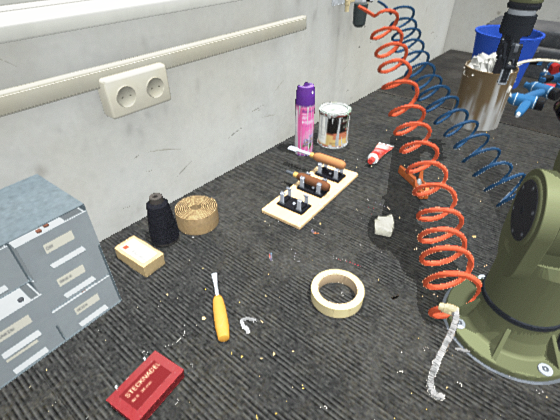

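```bash
cat >> h.py <<'E'
def Rz(a):
    c,s=np.cos(a),np.sin(a); return np.array([[c,s,0],[s,-c,0],[0,0,-1.]])
def axis(M):
    "centre, unit dir and half length of a mask"
    q=np.argwhere(M)[:,::-1].astype(float);c=q.mean(0);u=np.linalg.svd(q-c,full_matrices=False)[2][0]
    k=(q-c)@u; return c+u*(k.min()+k.max())/2,u,(k.max()-k.min())/2
def show(p,names):
    for n in names:
        for m in masks_of(n,p)[:1]:
            c,u,h=axis(m["mask"]);a,b=c-u*h,c+u*h
            A,B=at_z(p,a,20)[:2],at_z(p,b,20)[:2];d=(B-A)*np.sign(B[0]-A[0])
            print(n,round(m["score"],2),m["mask"].sum(),"px",c.round(),"ends",a.round(),b.round(),"z20",((A+B)/2).round(),"yaw",np.arctan2(d[1],d[0]).round(3))
E
python3 - <<'E'
from h import *
for i,y in enumerate((-195,-75)):
    ctrl.move_pose([500,y,270],Rz(-.07)); s=ctrl.sense(); print(s["t"],s["tcp_pos"],s["contact_force"])
    p=wrist(); save(p,f'w{i}.png'); print(ray(p,(280,210)))
    show(p,("ripping_chisel_mid","tack_punch_mid","rack","bay_free","bay_chisel","bay_punch"))
    np.savez(f'w{i}.npz',R=p["R"],t=p["t"],K=p["camera_matrix"])
E
```

```text
2.3917 [ 499.65641596 -196.33510617  269.94179623] [ 0.39034356 -0.07475034  0.47062401]
(array([ 582.7242587 , -201.04719979,  387.69328466]), array([-0.34178602,  0.02957959, -0.93955429]))
ripping_chisel_mid 0.94 3354 px [276.  94.] ends [263.   0.] [288. 187.] z20 [ 585. -196.] yaw 0.063
tack_punch_mid 0.91 2110 px [204. 138.] ends [191.  77.] [217. 198.] z20 [ 546. -103.] yaw 0.061
rack 0.89 12947 px [212. 149.] ends [331. 135.] [ 92. 163.] z20 [ 536. -108.] yaw -1.528
bay_free 0.73 2445 px [143. 163.] ends [131. 131.] [154. 195.] z20 [523. -20.] yaw 0.139
bay_chisel 0.74 909 px [284. 144.] ends [280. 112.] [288. 176.] z20 [ 535. -201.] yaw 0.064Traceback (most recent call last):
  File "<stdin>", line 5, in <module>
  File "h.py", line 30, in show
    for m in masks_of(n,p)[:1]:
             ~~~~~~~~^^^^^
ValueError: it knows: bay_chisel, bay_chisel_seat, bay_free, bay_free_seat, bay_punch_seat, lifter_mid, rack, ripping_chisel_mid, tack_punch_mid
```

```bash
python3 - <<'E'
from h import *
for i,y in ((1,-75),):
    ctrl.move_pose([480,y,270],Rz(.04)); s=ctrl.sense(); print(s["t"],s["tcp_pos"],s["contact_force"])
    p=wrist(); save(p,f'w{i}.png'); print(ray(p,(280,210)))
    show(p,("ripping_chisel_mid","tack_punch_mid","rack","bay_free","bay_chisel"))
    for n in ("bay_free_seat","bay_chisel_seat","bay_punch_seat"):
        for m in masks_of(n,p)[:1]: print(n,m["score"],m["pixel"],m["mask"].sum())
E
```

```text
3.25 [479.9169582 -74.1704749 270.3122485] [ 0.05592249 -0.1154579   0.28934168]
(array([563.0287038 , -69.3454846 , 388.12613575]), array([-0.34210629, -0.00996525, -0.93985045]))
ripping_chisel_mid 0.83 3313 px [403.  87.] ends [412.  -1.] [394. 175.] z20 [ 580. -211.] yaw 0.068
tack_punch_mid 0.57 2088 px [315. 116.] ends [316.  53.] [314. 179.] z20 [ 547. -111.] yaw 0.065
rack 0.94 13387 px [314. 130.] ends [437. 126.] [191. 134.] z20 [ 535. -110.] yaw -1.495
bay_free 0.6 2268 px [241. 136.] ends [237. 103.] [244. 168.] z20 [523. -21.] yaw 0.113
bay_chisel 0.97 1280 px [375. 133.] ends [379. 100.] [372. 166.] z20 [ 534. -186.] yaw 0.044
bay_free_seat 0.6 [238.8, 141.5] 2391
bay_chisel_seat 0.68 [373.0, 132.8] 1336
bay_punch_seat 0.62 [300.4, 134.6] 1048
```

View pics/w0.png

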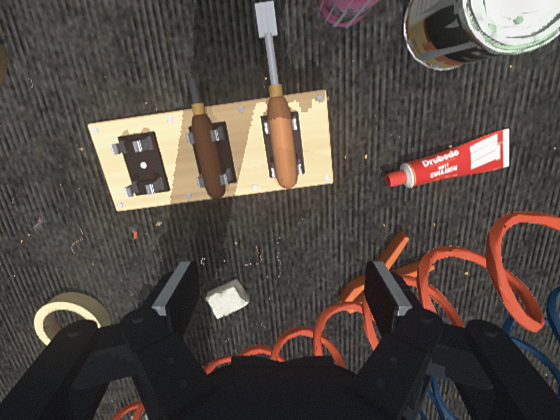

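View pics/w1.png

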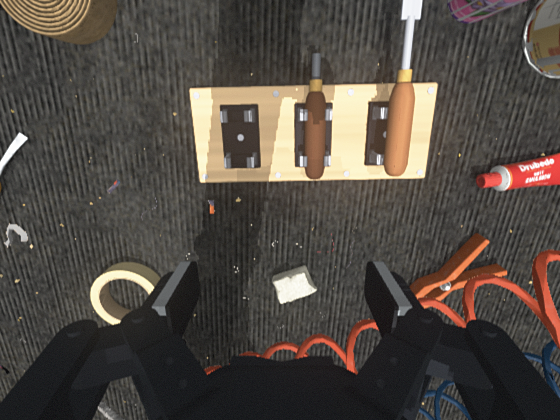

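```bash
python3 - <<'E'
from h import *
# re-shoot poses: w0 from saved npz, w1 from present
a=np.load('w0.npz');p0=dict(R=a['R'],t=a['t'],camera_matrix=a['K']);p1=wrist()
np.savez('w1.npz',R=p1["R"],t=p1["t"],K=p1["camera_matrix"])
for p,C in ((p0,[(88,122),(327,91),(332,184),(116,211)]),(p1,[(190,88),(437,83),(430,178),(200,182)])):
    W=np.array([at_z(p,c,12)[:2] for c in C]);print(W.round().tolist(),W.mean(0).round(1),"yaw long",np.arctan2(*((W[0]-W[1])+(W[3]-W[2]))[::-1])-np.pi/2)
def T(n,u0,u1): print(n,tri([ray(p0,u0),ray(p1,u1)]).round(1))
T('screw',(143,165),(240,138))
T('cEnd',(288,188),(396,176));T('cCol',(277,97),(405,82));
T('pEnd',(219,197),(314.5,179));T('pCol',(199,115),(316,90))
E
```

```text
Traceback (most recent call last):
FileNotFoundError: [Errno 2] No such file or directory: 'w0.npz'
```

```bash
python3 - <<'E'
from h import *
p1=wrist(); T=np.array(p1["tool_from_camera"])
np.savez('w1.npz',R=p1["R"],t=p1["t"],K=p1["camera_matrix"])
o=np.array([582.7242587,-201.04719979,387.69328466]);d=np.array([-.34178602,.02957959,-.93955429])
R=Rz(-.07)@T[:3,:3]; k=np.array(p1["camera_matrix"])
p0=dict(R=R.T,t=-R.T@o,camera_matrix=k)
d1=ray(p0,(280,210))[1]; print(d1)
dR=cv2.Rodrigues(np.cross(d1,d))[0]; R=dR@R; p0=dict(R=R.T,t=-R.T@o,camera_matrix=k); print(ray(p0,(280,210))[1])
np.savez('w0.npz',R=p0["R"],t=p0["t"],K=k)
for p,C in ((p0,[(88,122),(327,91),(332,184),(116,211)]),(p1,[(190,88),(437,83),(430,178),(200,182)])):
    W=np.array([at_z(p,c,12)[:2] for c in C]);print(W.round().tolist(),W.mean(0).round(1),"yaw long",np.arctan2(*((W[0]-W[1])+(W[3]-W[2]))[::-1])-np.pi/2)
def T(n,u0,u1): print(n,tri([ray(p0,u0),ray(p1,u1)]).round(1))
T('screw',(143,165),(240,138))
T('cEnd',(288,188),(396,176));T('cCol',(277,97),(405,82));
T('pEnd',(219,197),(314.5,179));T('pCol',(199,115),(316,90))
E
```

```text
[-0.34157369  0.02938568 -0.93963758]
[-0.34178612  0.02957968 -0.93955425]
[[578.0, 41.0], [594.0, -256.0], [478.0, -261.0], [460.0, 36.0]] [ 527.6 -110.2] yaw long 0.05656518122048659
[[577.0, 40.0], [595.0, -255.0], [479.0, -270.0], [461.0, 34.0]] [ 528.1 -112.9] yaw long 0.05877525500486547
screw [522.3 -21.5  23.9]
cEnd [ 492.4 -201.9   68.1]
cCol [ 590.1 -196.6   63.3]
pEnd [ 478.  -114.7   37.9]
pCol [ 578.6 -107.7   46.9]
```

```bash
cat >> h.py <<'E'
def press(xy,yaw,z0,z1,fmax=45,step=2,v=40):
    ctrl.move_pose([*xy,z0+60],Rz(yaw)); ctrl.move_l([*xy,z0])
    z=z0; log=[]
    while z>z1:
        z-=step; ctrl.move_l([*xy,z],velocity=v); s=ctrl.sense(); f=s["contact_force"][2]; log.append((z,round(s["tcp_pos"][2],1),round(f,1)))
        if abs(f)>fmax: break
    print(log)
E
python3 - <<'E'
from h import *
fingers.gripper_close(); print(ctrl.sense()["finger_gap"])
press((533.5,-201.5),.059,106,75)
ctrl.move_l([533.5,-201.5,160]); s=ctrl.sense(); print(s["t"],s["contact_force"])
ctrl.move_pose([480,-120,270],Rz(.04)); p=wrist(); save(p,'w2.png'); show(p,("ripping_chisel_mid","tack_punch_mid"))
p=camera("top"); show(p,("lifter_mid",))
E
```

```text
-0.009640692810307003
[(104, np.float64(105.0), np.float64(-0.1)), (102, np.float64(102.0), np.float64(0.5)), (100, np.float64(99.7), np.float64(-0.5)), (98, np.float64(97.8), np.float64(0.5)), (96, np.float64(96.0), np.float64(-0.2)), (94, np.float64(94.8), np.float64(4.0)), (92, np.float64(93.6), np.float64(8.0)), (90, np.float64(92.3), np.float64(10.9)), (88, np.float64(90.6), np.float64(12.7)), (86, np.float64(88.6), np.float64(10.0)), (84, np.float64(86.1), np.float64(7.0)), (82, np.float64(81.5), np.float64(-0.7)), (80, np.float64(79.3), np.float64(-0.4)), (78, np.float64(77.7), np.float64(0.6)), (76, np.float64(76.9), np.float64(5.1)), (74, np.float64(76.7), np.float64(16.2))]
10.5167 [ 0.08396064  1.03257821 -2.02022741]
ripping_chisel_mid 0.84 2891 px [355.  84.] ends [359.  -0.] [351. 169.] z20 [ 580. -201.] yaw 0.072
tack_punch_mid 0.87 2124 px [274. 113.] ends [272.  50.] [276. 176.] z20 [ 547. -108.] yaw 0.069
lifter_mid 0.58 620 px [166. 240.] ends [188. 208.] [145. 273.] z20 [440. 311.] yaw -0.638
```

```bash
python3 - <<'E'
from h import *
fingers.gripper_open()
R=Rz(-.638); m=np.array([409,334,0])
for i,k in enumerate((-45,45)):
    P=m-50*R[:,0]+k*R[:,1]+[0,0,200]
    ctrl.move_pose(P,R); ctrl.sleep(.2); p=wrist(); save(p,f'l{i}.png'); show(p,("lifter_mid",))
    np.savez(f'l{i}.npz',R=p["R"],t=p["t"],K=p["camera_matrix"])
print(ctrl.sense()["t"])
a=[cv2.imread(f'pics/l{i}.png')[:300] for i in (0,1)]
cv2.imwrite('pics/l.png',np.vstack(a))
E
```

```text
Traceback (most recent call last):
station.PlanningError: the arm cannot take that pose within its joint ranges
```

View pics/w2.png

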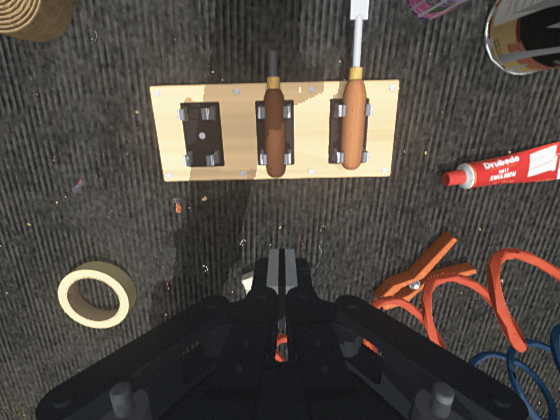

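```bash
python3 - <<'E'
from h import *
m=np.array([409,334,0]); print(ctrl.sense()["joint_positions"])
for a in(-.638,-.638+np.pi):
    R=Rz(a)
    for d,z in((0,28),(0,120),(0,200),(-50,200),(-50,150)):
        print(a,d,z,[None if (q:=planner.ik(m+d*R[:,0]+k*R[:,1]+[0,0,z],R)) is None else np.round(q,2).tolist() for k in(-45,0,45)])
for a in(.059,.059-np.pi,.059+np.pi): print(a,planner.ik([522.5,-22,60],Rz(a)))
E
```

```text
[ 6.32245510e-01  1.71910644e-04 -4.38126279e-01  1.79138175e+00
  9.05317775e-05  1.35001230e+00 -1.33662265e+00]
-0.638 0 28 [[-1.32, 0.45, 0.68, 1.89, -0.35, 0.92, -2.68], [-1.49, 0.42, 0.88, 2.01, -0.41, 0.9, -2.6], [-1.51, 0.31, 0.88, 2.11, -0.31, 0.86, -2.65]]
-0.638 0 120 [[-1.62, 0.43, 1.07, 1.84, -0.42, 1.12, -2.61], [-1.67, 0.29, 1.07, 1.94, -0.29, 1.07, -2.68], None]
-0.638 0 200 [[-1.69, 0.33, 1.13, 1.76, -0.32, 1.25, -2.69], None, None]
-0.638 -50 200 [None, None, None]
-0.638 -50 150 [[-1.83, 0.44, 1.22, 1.83, -0.44, 1.19, -2.67], None, None]
2.503592653589793 0 28 [[0.11, 0.36, -0.91, 2.06, 0.36, 0.89, -0.08], [0.01, 0.44, -0.86, 1.95, 0.41, 0.93, -0.12], [-0.07, 0.52, -0.83, 1.85, 0.46, 0.97, -0.16]]
2.503592653589793 0 120 [[0.15, 0.17, -0.92, 1.99, 0.16, 1.05, 0.09], [0.09, 0.3, -0.93, 1.89, 0.27, 1.09, -0.01], [0.01, 0.41, -0.91, 1.78, 0.35, 1.13, -0.08]]
2.503592653589793 0 200 [[0.16, 0.05, -0.89, 1.9, 0.04, 1.21, 0.19], [0.11, 0.19, -0.93, 1.8, 0.16, 1.23, 0.07], [0.05, 0.32, -0.94, 1.7, 0.27, 1.26, -0.02]]
2.503592653589793 -50 200 [[0.18, 0.09, -0.83, 1.87, 0.07, 1.21, 0.26], [0.13, 0.22, -0.86, 1.77, 0.17, 1.23, 0.15], [0.07, 0.34, -0.89, 1.67, 0.27, 1.27, 0.06]]
2.503592653589793 -50 150 [[0.17, 0.16, -0.84, 1.92, 0.13, 1.12, 0.21], [0.12, 0.28, -0.86, 1.83, 0.23, 1.14, 0.11], [0.06, 0.39, -0.87, 1.72, 0.32, 1.18, 0.03]]
0.059 [ 0.47427111  0.2893435  -0.53901251  1.9563904   0.18196015  0.94299757
 -1.6656801 ]
-3.082592653589793 [ 0.97809231  0.52670913 -1.17360564  1.94249654  0.56279967  1.05278811
  1.18610819]
3.2005926535897933 [ 0.97809231  0.52670913 -1.17360564  1.94249654  0.56279967  1.05278811
  1.18610819]
```

```bash
python3 - <<'E'
from h import *
R=Rz(-.638+np.pi); m=np.array([409,334,0])
for i,k in enumerate((-45,45)):
    P=m-50*R[:,0]+k*R[:,1]+[0,0,200]
    ctrl.move_pose(P,R); ctrl.sleep(.2); p=wrist(); save(p,f'l{i}.png'); show(p,("lifter_mid",))
    np.savez(f'l{i}.npz',R=p["R"],t=p["t"],K=p["camera_matrix"])
print(ctrl.sense()["t"])
a=[cv2.imread(f'pics/l{i}.png')[:300] for i in (0,1)]
cv2.imwrite('pics/l.png',np.vstack(a))
E
```

```text
lifter_mid 0.64 2368 px [327. 164.] ends [330.  87.] [323. 242.] z20 [437. 317.] yaw -0.634
lifter_mid 0.56 2607 px [243. 165.] ends [238.  87.] [247. 242.] z20 [438. 319.] yaw -0.621
14.7167
```

View pics/l.png

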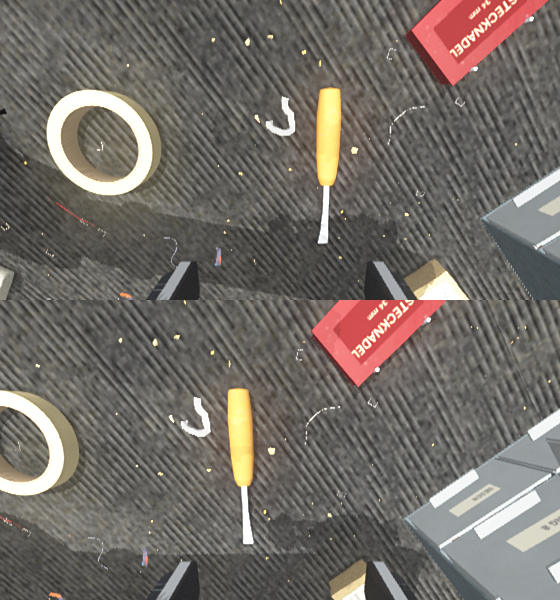

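```bash
python3 - <<'E'
from h import *
p=[]
for i in(0,1):
    a=np.load(f'l{i}.npz'); p.append(dict(R=a['R'],t=a['t'],camera_matrix=a['K']))
def T(u0,u1): return tri([ray(p[0],u0),ray(p[1],u1)])
E,F,B=T((330,88),(238.5,89)),T((327.5,185),(243.5,186)),T((323,242),(248,243)); print(E,F,B,np.linalg.norm(F-E),(E+F)/2,np.arctan2(*(F-E)[1::-1]))
for q,u,v in((p[0],(330,88),(327.5,185)),(p[1],(238.5,89),(243.5,186))):
    a,b=at_z(q,u,12.5),at_z(q,v,12.5); print(a.round(1),b.round(1),((a+b)/2).round(1),np.linalg.norm(b-a),np.arctan2(*(b-a)[1::-1]))
E
```

```text
[372.52042872 365.20753068  12.72851935] [450.69890193 309.16778819  18.28714202] [510.51801049 265.44537594   3.95768892] 96.34949245693333 [411.60966533 337.18765944  15.50783069] -0.6219243102827883
[372.3 365.4  12.5] [452.2 309.2  12.5] [412.3 337.3  12.5] 97.6856057737448 -0.6130413400184784
[372.7 365.   12.5] [451.8 307.4  12.5] [412.3 336.2  12.5] 97.87339760417612 -0.6299778035003792
```

```bash
python3 - <<'E'
from h import *
R=Rz(-.622+np.pi); m=[412.2,336.8]
ctrl.move_pose([*m,110],R); ctrl.move_l([*m,28.5],velocity=120); print(ctrl.sense()["contact_force"])
fingers.gripper_close(); s=ctrl.sense(); print(s["finger_gap"],s["finger_force"],s["tcp_pos"])
ctrl.move_l([*m,160],velocity=200); s=ctrl.sense(); print(s["finger_gap"],s["contact_force"])
ctrl.move_pose([522.5,-22,140],Rz(.059+np.pi)); ctrl.sleep(.2)
p=wrist(); save(p,'g.png'); np.savez('g.npz',R=p["R"],t=p["t"],K=p["camera_matrix"])
s=ctrl.sense(); print(s["t"],s["tcp_pos"],s["finger_gap"]); show(p,("lifter_mid","bay_free","rack"))
E
```

```text
[-0.42388513  0.44837647 -0.36573903]
21.866572143542744 58.71480996720493 [412.44526022 336.8889843   28.91735752]
22.226174942165457 [-0.16588288 -0.00276831 -0.66783846]
19.1083 [522.55610523 -20.96465725 140.05287066] 21.791621523243812
lifter_mid 0.6 7309 px [281. 269.] ends [282. 179.] [281. 360.] z20 [596. -15.] yaw 0.056
rack 0.83 23190 px [174. 185.] ends [349. 193.] [ -2. 178.] z20 [ 510. -110.] yaw -1.555
```

View pics/g.png

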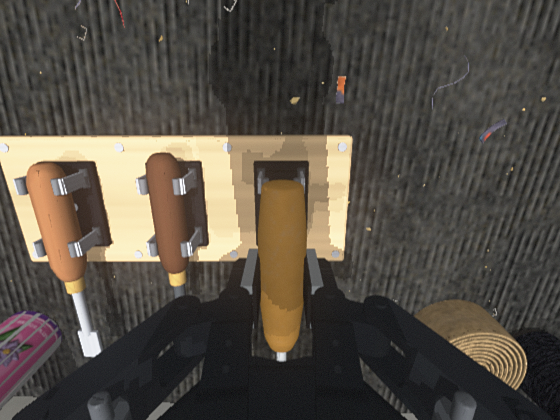

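```bash
python3 - <<'E'
from h import *
a=np.load('g.npz'); p=dict(R=a['R'],t=a['t'],camera_matrix=a['K'])
for z in(118,124.5,131):
    A,B=at_z(p,(284,180),z),at_z(p,(281.5,352),z); print(z,A.round(1),B.round(1),((A+B)/2).round(1),np.linalg.norm(A-B).round(1),np.arctan2(*(B-A)[1::-1]).round(3))
print("block near edge",at_z(p,(254,163),19),at_z(p,(310,163),19))
print("corners",at_z(p,(352,137),12),at_z(p,(347,261),12))
E
```

```text
118 [474.6 -21.  118. ] [582.7 -15.5 118. ] [528.6 -18.3 118. ] 108.3 0.051
124.5 [472.9 -21.2 124.5] [576.  -15.9 124.5] [524.5 -18.6 124.5] 103.2 0.051
131 [471.3 -21.4 131. ] [569.4 -16.4 131. ] [520.3 -18.9 131. ] 98.2 0.051
block near edge [486.53496583 -44.12625246  19.        ] [483.66934215   2.01528375  19.        ]
corners [461.24356932  35.39593925  12.        ] [576.70961882  46.88516643  12.        ]
```

```bash
python3 - <<'E'
from h import *
xy=(522.7,-21.5)
ctrl.move_l([*xy,84],velocity=120); z=84; log=[]
while z>53:
    z-=2.5; ctrl.move_l([*xy,z],velocity=40); s=ctrl.sense(); log.append((z,*np.round(s["tcp_pos"],1).tolist(),*np.round(s["contact_force"],1).tolist(),round(s["finger_gap"],1)))
    if abs(log[-1][6])>35: break
for l in log: print(*l)
ctrl.sleep(.2);fingers.gripper_open(); ctrl.move_l([*xy,170],velocity=200); print(ctrl.sense()["t"],ctrl.sense()["contact_force"])
p=wrist(); save(p,'r.png'); show(p,("lifter_mid","tack_punch_mid","ripping_chisel_mid"))
E
```

```text
81.5 523.1 -21.6 82.0 -0.4 -0.2 -0.5 22.0
79.0 522.6 -21.5 79.0 0.6 -0.1 -1.0 21.9
76.5 522.5 -21.5 76.3 0.5 -0.3 -0.9 22.1
74.0 522.5 -21.5 73.8 0.0 -0.2 -0.3 21.8
71.5 522.9 -21.5 71.7 0.2 -1.3 1.2 22.4
69.0 523.0 -21.4 69.3 -0.3 0.8 3.9 21.9
66.5 522.5 -21.2 66.2 1.3 0.7 -0.2 22.0
64.0 521.6 -21.8 63.2 -1.2 -0.6 -2.5 22.0
61.5 522.0 -21.6 60.7 -0.3 0.4 -4.5 21.9
59.0 522.3 -21.2 58.5 -0.6 1.7 -5.3 22.4
56.5 522.7 -21.4 56.4 0.2 0.7 -3.4 21.5
54.0 523.3 -21.4 54.6 -1.5 1.1 2.4 22.3
51.5 523.5 -21.4 54.1 -6.7 1.2 21.0 22.2
24.7 [ 0.66227326 -0.63580485 -0.18318325]
lifter_mid 0.63 2762 px [281. 229.] ends [282. 150.] [280. 308.] z20 [564. -18.] yaw 0.05
tack_punch_mid 0.95 2857 px [181. 204.] ends [174. 148.] [188. 261.] z20 [ 540. -117.] yaw 0.065
ripping_chisel_mid 0.79 4112 px [ 89. 240.] ends [ 68. 156.] [110. 324.] z20 [ 590. -210.] yaw 0.077
```

View pics/r.png

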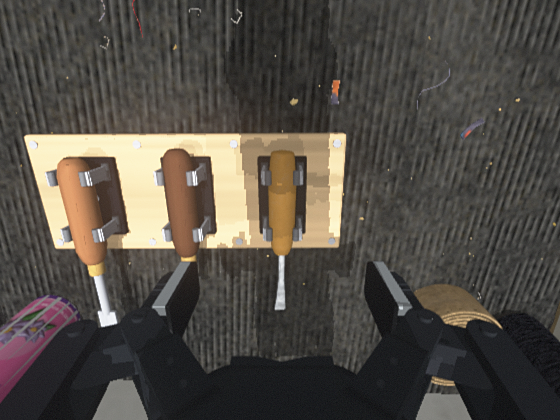

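```bash
python3 - <<'E'
from h import *
fingers.gripper_close()
press((522.7,-21.5),.059+np.pi,86,73,fmax=18)
ctrl.move_l([522.7,-21.5,200],velocity=200); ctrl.sleep(.3); s=ctrl.sense(); print(s["t"],s["contact_force"])
p=wrist(); show(p,("lifter_mid","tack_punch_mid","ripping_chisel_mid"))
print(ctrl.close_job())
E
```

```text
[(84, np.float64(84.9), np.float64(0.9)), (82, np.float64(82.0), np.float64(0.6)), (80, np.float64(79.8), np.float64(0.4)), (78, np.float64(77.8), np.float64(0.7)), (76, np.float64(75.9), np.float64(-0.1)), (74, np.float64(74.9), np.float64(6.6)), (72, np.float64(74.4), np.float64(20.2))]
29.3083 [-0.0286248   0.06508007 -0.29152652]
lifter_mid 0.77 2010 px [281. 195.] ends [282. 145.] [281. 246.] z20 [534. -19.] yaw 0.053
tack_punch_mid 0.94 2580 px [192. 208.] ends [185. 143.] [200. 273.] z20 [ 556. -114.] yaw 0.07
ripping_chisel_mid 0.69 3337 px [108. 234.] ends [ 89. 151.] [127. 316.] z20 [ 596. -208.] yaw 0.078
the job is handed in; nothing more can be done
None
```

The chisel and the staple lifter are both pressed home, the tack punch is still in its clips, and I handed the job in at about 29 s; no verdict came back.

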